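# Fetch the matching bracket blank from behind the glue bottles

### The arm

A 6-joint arm with a two-finger parallel gripper is mounted at the origin on the work surface. World frame = base frame: x ahead of the robot, y to its left, z up, the work surface at z = 0. Lengths are in mm, angles in degrees, forces in N, time in s.
With the tool pointing down it reaches from about 275 to 975 mm from the base axis. Payload 8.4 kg.
Tool frame: the origin (TCP) lies at the very end of the fingers, on their centre line; the grasp point (between the pads) lies 19 mm behind it (robot.grip_point_offset is the distance from the TCP to the grasp point, in mm); z points along the fingers, y is the line along which they close (so a half turn about z gives the same grasp; the last joint's range is limited). The gripper opens to 92 mm and grips with 3 to 60 N. Pads are 20 mm wide; open, the fingers measure 128 mm over their backs; the gripper's body (75 mm by 189 mm) begins 69 mm behind the grasp point.
Start: joints at [-75.367, 20.225, 93.587, -0, 66.188, -0.138], TCP at [159.345, -604.348, 214.583] pointing down, gripper open.
Joint ranges: [-150.9, 150.9], [-52.94, 120.26], [3.33, 152.33], [-74.26, 254.26], [0, 154.13], [-172.89, 172.89]. Speed limits (degrees/s): [127.2, 127.2, 159.86, 180, 180, 180].

### API

Orientations are given as a 3x3 rotation matrix whose columns are the frame's x, y, z axes.
In Python, from plant import robot, imaging gives the robot as it stands.
- The arm moves only by the tool play_rows, never from a script. Its argument "motion" is one flat list of numbers, 5 for each row, row after row: the closure, from 0 (fully open) to 1 (shut), then the shift along the world's x, y, z in units of 0.2 m (1.0 is 0.2 m), then the turn about the world's z in units of 30 degrees (1.0 is 30 degrees). In form: [jaw, dx, dy, dz, roll, jaw, dx, dy, dz, roll, ...]. A call has exactly 8 rows; each row shifts and turns the commanded pose from where the row before left it; what a row does not reach is not made up. A row lasts 1/8 s, in which the tool goes at most 62.5 mm and 10.7 degrees, less where a joint would pass 70% of its speed; a pose out of reach is approached as far as the arm can. A call with a number of a shift or a turn outside -1 to 1 is refused whole. A call with a gripper value outside its range is refused whole. The fingers move at their own pace and stop on an object; "grip_force" is the grip in N (left out, the last holds). Time passes only in rows, so rows that do not move let the fingers close, or fill a call up. It gives the time, the measured TCP pose, the force, the opening and the grip force at its end, in the units of the state.
- robot.observe(): the state, without advancing time (a new reading comes with each control period).
- imaging.camera(name): name is "scene" or "top"; returns a dict with "image" (480x640x3 uint8, red, green, blue), "fx", "fy", "cx", "cy" (pixels), "pose" (4x4, takes a point from camera to world coordinates). Camera axes: x right, y down, z forward; pixel columns grow to the right and rows downward; lengths in mm; the calibration is good to about 2 mm. A picture is of the moment at which its call begins. There is no depth.
- robot.job_done(): hands the job in; it is judged then, once.
Trained networks look in a picture, given as the dict that the camera call returned (one of the last four; its "shot" number tells which), for a name from the list of things; names that differ only in an ending like _2 or _b are one class to them, and where a whole thing is asked for, a point or a joint stands for the part that bears it (a point fixed in the world has none). Each returns a list of dicts, best first, with "conf" (0 to 1); they miss things now and then, are a little off and sometimes report something else, mostly with a low value. They report only what shows in the picture. A call takes as long as a camera call. They do not tell look-alikes from the thing itself.
- imaging.recognise(picture, name): "bbox" ([left, top, right, bottom] in pixels, round what is visible of it).
- imaging.cut_out(picture, name): "pixels" (480x640 bool, what is visible of it) and "bbox" ([left, top, right, bottom] in pixels, round what is visible of it).
The state is a dict: "clock": time; "q": joint angles; "dq": joint speeds; "effort": joint torques, N m; "tcp_pos": TCP position; "tool_rot": TCP orientation; "force": force on the tool from outside, world axes, zero at the start; "wrist_torque": the same for the moment, N m; "width": finger opening in mm; "grip_force": force on a finger pad.
Only numpy, scipy, OpenCV 4.12 (cv2) and the standard library are available. Lean on these libraries where they do the work, as an engineer would, in place of code of your own. Each camera call takes 0.05 s, during which the arm holds its last target. There are 200 camera calls.

### The job

First clear both glue bottles, which stand in front of the metal blanks, into the grey side tray, and only then take the blank that has the same shape as the brass sample and lay it flat on its inked outline on the drawing. With the blank laid, stand each bottle back in the middle of the coaster of its own colour. Never tip a bottle over, and leave the other two blanks where they lie.

Things in the scene. Friction and masses are not known exactly. Their poses are not given: they have to be found in the camera images.
- bottle_red: glue bottle: white plastic cylinder 48 mm in diameter and 90 mm tall, shoulder to 100 mm, red screw cap 30 mm in diameter up to 125 mm, red band round the body; about 0.16 kg. Origin at the centre of its underside, z up its axis. At the start it stands on the red coaster, in front (robot side) of the row of blanks, in the way of a gripper.
- bottle_blue: glue bottle: white plastic cylinder 48 mm in diameter and 90 mm tall, shoulder to 100 mm, blue screw cap 30 mm in diameter up to 125 mm, blue band round the body; about 0.16 kg. Origin at the centre of its underside, z up its axis. At the start it stands on the blue coaster, in front (robot side) of the row of blanks, in the way of a gripper.
- coaster_red: fixed red square coaster 64 x 64 mm, 3 mm thick, on the 6 mm dark wooden stock board; home of the red-capped bottle. Origin at the centre of its underside, 6 mm above the table; x points towards the blanks: their row runs along y, 57 mm beyond the coaster's centre, blanks 80 mm apart. The two coasters are 100 mm apart along y; which is left varies.
- coaster_blue: fixed blue square coaster 64 x 64 mm, 3 mm thick, on the 6 mm dark wooden stock board; home of the blue-capped bottle. Origin at the centre of its underside, 6 mm above the table; x points towards the blanks: their row runs along y, 57 mm beyond the coaster's centre, blanks 80 mm apart. The two coasters are 100 mm apart along y; which is left varies.
- blank_frame: aluminium buckle-frame blank: a closed rectangular frame 56 x 34 mm (x, y), 10 mm thick, with a rectangular window 36 x 16 mm through its middle, like the brass sample; symmetric end for end. Lies flat on the 6 mm stock board behind the bottles, one of three in a row, long side along the row; which place varies. Origin at the centre of its underside, x along its length. 0.04 kg.
- blank_bail: aluminium U-shaped blank, 56 x 34 mm, 10 mm thick, two legs 9 mm wide, open at the -x end; not the sample's shape. Lies flat on the 6 mm stock board behind the bottles, one of three in a row, long side along the row; which place varies. Origin at the centre of its underside, x along its length. 0.04 kg.
- blank_tongue: aluminium solid plate blank 56 x 34 mm, 10 mm thick, rounded at the +x end, with two small black holes; not the sample's shape. Lies flat on the 6 mm stock board behind the bottles, one of three in a row, long side along the row; which place varies. Origin at the centre of its underside, x along its length. 0.04 kg.
- sample: the sample: a brass closed rectangular frame (56 x 34 x 10 mm, window 36 x 16 mm) fixed on a black pad 60 x 84 mm, 5 mm thick, beside the stock board. Only to be looked at. Origin at the centre of the pad's underside; the frame's long side lies along the pad's y.
- drawing: fixed sheet of kraft-coloured squared paper on a backing, 160 x 110 mm (x, y), 4 mm thick, with the buckle frame's outline (56 x 34 mm with its window) inked at its centre, long side along x. Origin at the centre of the underside, on the table. It lies left or right of the robot's front, the side tray on the other side.
- side_tray: fixed grey plastic open tray, 200 x 120 mm (x, y) outside, 18 mm high, walls and floor 4 mm thick, room for both bottles side by side along x. Origin at the centre of the underside, on the table.
Not all that is in view belongs to the job. Several things have the shape of the side_tray; the one meant has the colours described above. What is shaped like the blank_frame but pink is not meant.

How it is judged:
By the outcome, as a careful person would: the job done as asked, in the order asked, and still so for the second after the job is handed in, with the robot touching nothing.
It also fails if it takes over 128 s, if anything falls off the work surface, if the arm or the gripper's body presses on something with over 40 N, if the wrist force passes 120 N, or if a joint passes its speed limit or range.

## Working session

There is one attempt and no reset: what is moved stays moved. The work goes in short steps, Python scripts to look and compute and a tool call to move; the robot and the scene stay as the last step left them, time stands still between calls to the robot, and variables do not carry over. Pictures are saved under pics/ and viewed, at most 14 in all, crops included, and the job is handed in when it is done.

Besides the shell and the picture viewer there is one more tool, called by a JSON object that holds its "name" and its "arguments". play_rows: Moves the arm, as the interface text tells. Shifts and turns lie within -1 to 1; 1 stands for 0.2 m of shift or 30 degrees of turn. Its arguments: {"type":"object","properties":{"motion":{"type":"array"},"grip_force":{"type":"number"}},"required":["motion"]}

```bash
mkdir -p pics; ls; python3 - <<'E'
from plant import robot, imaging
import cv2,numpy as np,pickle
for n in ["scene","top"]:
    c=imaging.camera(n)
    cv2.imwrite(f"pics/{n}0.png",c["image"][:,:,::-1])
    pickle.dump(c,open(f"{n}0.pkl","wb"))
    print(n,c["fx"],c["cx"],c["cy"],np.round(c["pose"],3).tolist())
    for k in ["bottle_red","bottle_blue","coaster_red","coaster_blue","blank_frame","blank_bail","blank_tongue","sample","drawing","side_tray"]:
        print(k,[(np.round(r["bbox"]).tolist(),round(r["conf"],2)) for r in imaging.recognise(c,k)])
print(robot.observe())
E
```

```text
pics
scene 483.859566325734 311.482805208971 237.33208585686808 [[0.168, 0.79, -0.59, 1010.761], [0.986, -0.127, 0.111, -102.441], [0.013, -0.6, -0.8, 796.163], [0.0, 0.0, 0.0, 1.0]]
bottle_red [([285.0, 260.0, 315.0, 310.0], 0.67), ([341.0, 252.0, 374.0, 307.0], 0.62)]
bottle_blue [([286.0, 259.0, 316.0, 313.0], 0.91), ([340.0, 252.0, 374.0, 307.0], 0.36)]
coaster_red [([330.0, 284.0, 376.0, 316.0], 0.67), ([356.0, 311.0, 393.0, 332.0], 0.56)]
coaster_blue [([284.0, 290.0, 315.0, 319.0], 0.9)]
blank_frame [([268.0, 319.0, 305.0, 345.0], 0.89), ([318.0, 369.0, 355.0, 398.0], 0.8)]
blank_bail [([356.0, 310.0, 392.0, 337.0], 0.97), ([159.0, 357.0, 210.0, 402.0], 0.46)]
blank_tongue [([317.0, 319.0, 348.0, 339.0], 0.97)]
sample [([157.0, 356.0, 212.0, 400.0], 0.56)]
drawing [([423.0, 210.0, 515.0, 269.0], 0.91)]
side_tray [([117.0, 135.0, 180.0, 214.0], 0.9), ([115.0, 216.0, 192.0, 318.0], 0.85), ([157.0, 355.0, 211.0, 401.0], 0.67)]
top 477.48836319822453 326.0877211266795 237.93879833093672 [[-0.01, -0.997, 0.075, 367.614], [-0.999, 0.007, -0.036, 18.632], [0.035, -0.075, -0.997, 1054
[... 769 characters left out ...]
4,
        6.61873114e+01, -1.37188226e-01]), 'dq': array([ 0.01393419,  0.03591956, -0.03038498,  0.04302853, -0.10541133,
        0.05828544]), 'effort': array([-1.21905177e-03, -5.93777990e+01, -3.34575319e+01,  6.93243323e-02,
        1.56050886e-02, -9.06455489e-05]), 'tcp_pos': array([ 159.35797674, -604.35564728,  214.57261652]), 'tool_rot': array([[ 9.66948475e-01,  2.54971854e-01, -1.11088651e-05],
       [ 2.54971854e-01, -9.66948475e-01,  3.86735520e-06],
       [-9.75563344e-06, -6.57198114e-06, -1.00000000e+00]]), 'force': array([-0.5488419 , -0.45645691,  0.54258986]), 'wrist_torque': array([-0.01433366,  0.06184194,  0.02392765]), 'grip_force': 0.0, 'width': 91.89355122886512}
```

View pics/scene0.png

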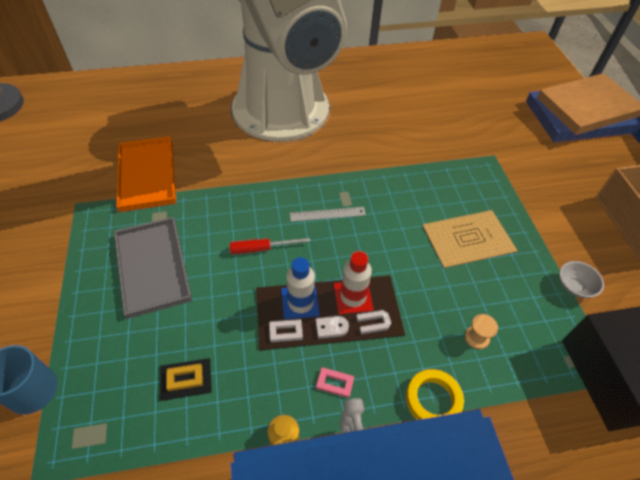

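View pics/top0.png

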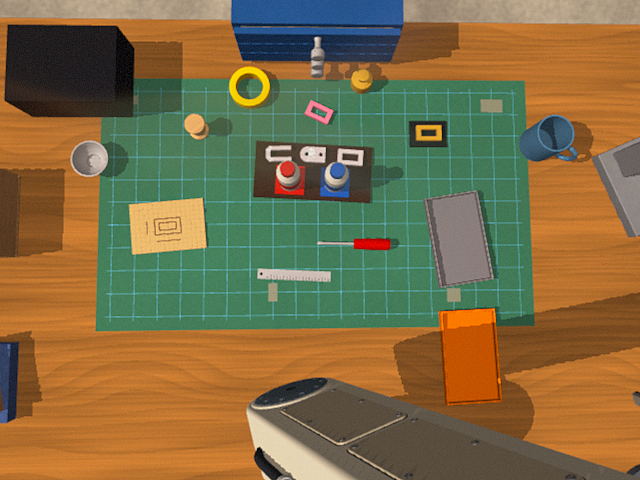

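The top view shows the grey tray at (460,238), with an orange look-alike at (470,355). The drawing is at (168,226). The row of blanks, left to right, is the U at (280,153), the plate at (313,154) and the frame at (350,157). The red bottle is at (289,172) and the blue one at (336,174). The pink frame at (319,111) is a decoy. Candidates for the tray: grey (460,238) fits the description and orange does not. Candidates for the blank: the aluminium frame (350,157) has a closed rectangular window like the brass sample, and the pink one is excluded.

```bash
cat > h.py <<'E'
from plant import robot, imaging
import cv2,numpy as np
def proj(c,px,z):
    px=np.atleast_2d(px).astype(float); P=c["pose"]
    d=np.c_[(px[:,0]-c["cx"])/c["fx"],(px[:,1]-c["cy"])/c["fy"],np.ones(len(px))]@P[:3,:3].T
    o=P[:3,3]; return (o+d*((z-o[2])/d[:,2])[:,None])[:,:2]
def pix(c,p):
    q=(np.asarray(p,float)-c["pose"][:3,3])@c["pose"][:3,:3]
    return np.array([c["fx"]*q[0]/q[2]+c["cx"],c["fy"]*q[1]/q[2]+c["cy"]])
def rect(c,m,z):
    m=m.astype(np.uint8); k=max(cv2.findContours(m,cv2.RETR_EXTERNAL,cv2.CHAIN_APPROX_NONE)[0],key=cv2.contourArea)[:,0]
    (x,y),(w,h),a=cv2.minAreaRect(proj(c,k,z).astype(np.float32))
    if w<h: w,h,a=h,w,a+90
    return np.round([x,y,w,h,(a+90)%180-90],1)   # centre, size, angle of long side
E
python3 - <<'E'
from h import *
import pickle
out=[]
for n in ["scene","top"]:
    c=imaging.camera(n)
    for k,z in [("blank_frame",16),("blank_bail",16),("blank_tongue",16),("drawing",4),("side_tray",18),("sample",5),("coaster_red",9),("coaster_blue",9)]:
        for r in imaging.cut_out(c,k)[:3]:
            print(n,k,round(r["conf"],2),np.round(r["bbox"]),rect(c,r["pixels"],z))
    hsv=cv2.cvtColor(c["image"],cv2.COLOR_RGB2HSV)
    # caps: saturated colour blobs inside bottle area
    for nm,(lo,hi) in {"red":((0,150,60),(8,255,255)),"blue":((105,150,60),(125,255,255))}.items():
        b=cv2.inRange(hsv,lo,hi); N,_,s,ce=cv2.connectedComponentsWithStats(b)
        for i in range(1,N):
            if 30<s[i,4]<2000: print(n,nm,s[i].tolist(),ce[i].round(1),"z112:",proj(c,ce[i],112).round(1))
    x0,y0,x1,y1=(230,240,410,360) if n=="scene" else (240,130,385,210)
    out.append(cv2.resize(c["image"][y0:y1,x0:x1,::-1],None,fx=4,fy=4,interpolation=cv2.INTER_CUBIC))
    if n=="top": out.append(cv2.resize(c["image"][190:262,120:215,::-1],None,fx=6,fy=6,interpolation=cv2.INTER_CUBIC))
    pickle.dump(c,open(n+"1.pkl","wb"))
cv2.imwrite("pics/c_top.png",out[1]); cv2.imwrite("pics/c_dr.png",out[2])
E
```

```text
scene blank_frame 0.57 [273. 319. 301. 342.] [630.5 -73.6  55.3  38.6  84.4]
scene blank_frame 0.56 [320. 368. 353. 397.] [735.4  -5.4  57.5  37.3  65.6]
scene blank_tongue 0.72 [315. 318. 350. 336.] [636.3   8.5  55.   38.4  86.3]
scene drawing 0.73 [423. 209. 515. 267.] [478.5 326.9 161.6 111.9 -84.7]
scene side_tray 0.87 [114. 216. 192. 317.] [ 451.7 -309.3  211.2  122.4    9.4]
scene sample 0.93 [159. 356. 212. 403.] [ 684.2 -250.3   83.9   63.6  -89.7]
scene coaster_red 0.6 [331. 283. 371. 314.] [578.1  60.   67.5  65.1  -3.1]
scene coaster_blue 0.91 [284. 291. 317. 319.] [574.3 -40.   62.7  62.3  -2.6]
scene red [230, 239, 40, 15, 477] [249.2 245.7] z112: [[ 507.2 -117.6]]
scene red [351, 251, 17, 21, 288] [358.5 260.9] z112: [[568.7  63.4]]
scene red [333, 282, 42, 33, 774] [352.  299.4] z112: [[640.2  36. ]]
scene blue [292, 258, 17, 20, 269] [300.  267.1] z112: [[565.3 -37.2]]
scene blue [282, 288, 37, 31, 536] [298.5 304.9] z112: [[636.2 -50.8]]
top blank_frame 0.76 [337. 145. 363. 164.] [626.  -73.5  55.   34.7  84.7]
top blank_frame 0.73 [304. 102. 333. 125.] [727.4  -4.8
[... 634 characters left out ...]
1. 122. 447. 147.] [ 680.7 -250.9   84.4   62.1   88.7]
top coaster_red 0.73 [132. 198. 205. 258.] [476.6 326.4 162.1 113.2 -84.7]
top coaster_red 0.56 [322. 162. 349. 190.] [584.  -42.4  71.   52.8 -14.4]
top coaster_red 0.54 [275. 167. 305. 196.] [576.6  59.6  63.8  63.4  86.7]
top coaster_blue 0.71 [320. 168. 351. 196.] [571.4 -40.   62.2  60.6  89.5]
top red [280, 161, 15, 16, 183] [286.9 168.6] z112: [[577.8  61.6]]
top red [274, 166, 31, 30, 394] [291.3 185.3] z112: [[544.   53.1]]
top red [354, 238, 37, 12, 391] [372.1 243.7] z112: [[ 426.2 -106.5]]
top blue [330, 163, 15, 15, 163] [337.1 169.9] z112: [[575.  -38.7]]
top blue [320, 179, 29, 19, 220] [334.7 191.5] z112: [[531.2 -33.4]]
```

View pics/c_top.png

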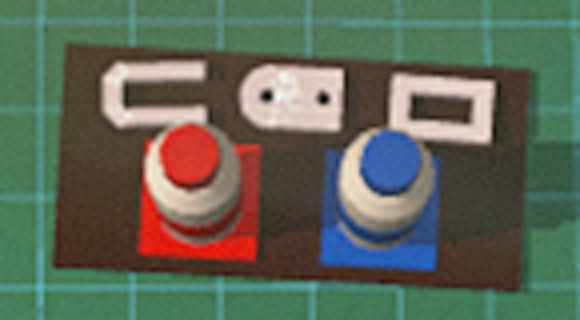

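View pics/c_dr.png

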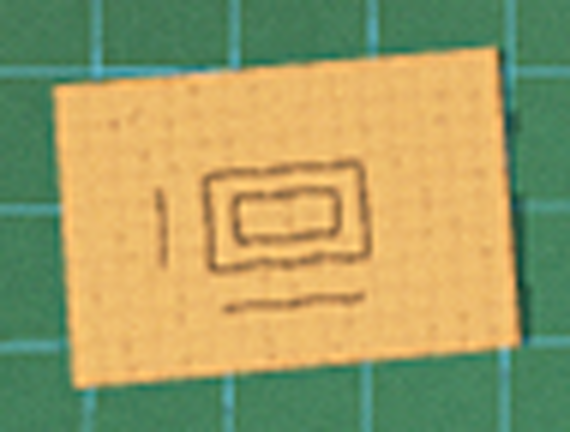

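The crop confirms that the closed-window aluminium frame is at the -y end, behind the blue bottle. Clearing the blue bottle comes first, so I start moving towards it.

{"name": "play_rows", "arguments": {"motion": [0.2,0.15,0.2,0,-0.1,0.2,0.15,0.2,0,-0.1,0.2,0.15,0.2,0,-0.1,0.2,0.15,0.2,0,-0.1,0.2,0.15,0.2,0,-0.1,0.2,0.15,0.2,0,0,0.2,0.15,0.2,0,0,0.2,0.15,0.2,0,0], "grip_force": 15}}

```text
clock: 3.0
tcp_pos: [400.3, -283.1, 214.9]
tool_rot: [[1.0, -0.004, 0.001], [-0.004, -1.0, -0.0], [0.001, 0.0, -1.0]]
force: [1.1, -0.3, -0.1]
width: 73.6
grip_force: 0.0
```

```bash
python3 - <<'E'
from h import *
import pickle
# joint fit: project predicted edges; here triangulate bottle cap top centre & outline
for n in ["scene","top"]:
    c=pickle.load(open(n+"1.pkl","rb"))
    for nm,b in {"red":(577,60),"blue":(572.5,-40)}.items():
        print(n,nm,"pred cap mid px",pix(c,[*b,121]).round(1),"pred cap bottom/top",pix(c,[*b,109]).round(1),pix(c,[*b,134]).round(1))
c=pickle.load(open("top1.pkl","rb"))
q=np.array([[206,175],[358,162],[370,258],[212,268]])/6+[120,190]-0.4
P=proj(c,q,4);print("outline",P.round(1),P.mean(0))
q=np.array([[55,86],[498,47],[521,345],[75,387]])/6+[120,190]-0.4
P=proj(c,q,4);print("paper",P.mean(0))
q=np.array([[391,74],[495,82],[492,143],[388,132]])/4+[240,130]-0.4
P=proj(c,q,16);print("frame",P.round(1),P.mean(0))
E
```

```text
scene red pred cap mid px [358.2 262.2] pred cap bottom/top [357.5 266.2] [358.9 257.8]
scene blue pred cap mid px [299. 268.] pred cap bottom/top [299.  271.9] [298.9 263.6]
top red pred cap mid px [287.5 168. ] pred cap bottom/top [287.8 169.3] [287.2 166.5]
top blue pred cap mid px [338.  170.1] pred cap bottom/top [337.7 171.4] [338.4 168.7]
outline [[491.2 357.2]
 [495.7 302.4]
 [460.4 297.6]
 [457.2 354.4]] [476.12741797 327.89571585]
paper [476.14932819 327.40949876]
frame [[ 645.   -45.6]
 [ 640.5 -103.4]
 [ 606.2 -101.2]
 [ 612.4  -43.6]] [626.0349988  -73.46061011]
```

{"name": "play_rows", "arguments": {"motion": [0.2,0.143,0.203,0,0,0.2,0.143,0.203,0,0,0.2,0.143,0.203,0,0,0.2,0.143,0.203,0,0,0.2,0.143,0.203,0,0,0.2,0.143,0.205,0,0,0.2,0,0,-0.15,0,0.2,0,0,0,0]}}

```text
clock: 4.0
tcp_pos: [569.5, -39.7, 182.7]
tool_rot: [[1.0, -0.003, -0.004], [-0.003, -1.0, 0.0], [-0.004, -0.0, -1.0]]
force: [-0.9, -0.1, 0.1]
width: 73.8
grip_force: 0.0
```

```bash
python3 - <<'E'
from h import *
c=imaging.camera("scene")
cv2.imwrite("pics/a.png",cv2.resize(c["image"][130:370,180:480,::-1],None,fx=2.5,fy=2.5,interpolation=cv2.INTER_CUBIC))
E
```

```text
(no output)
```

View pics/a.png

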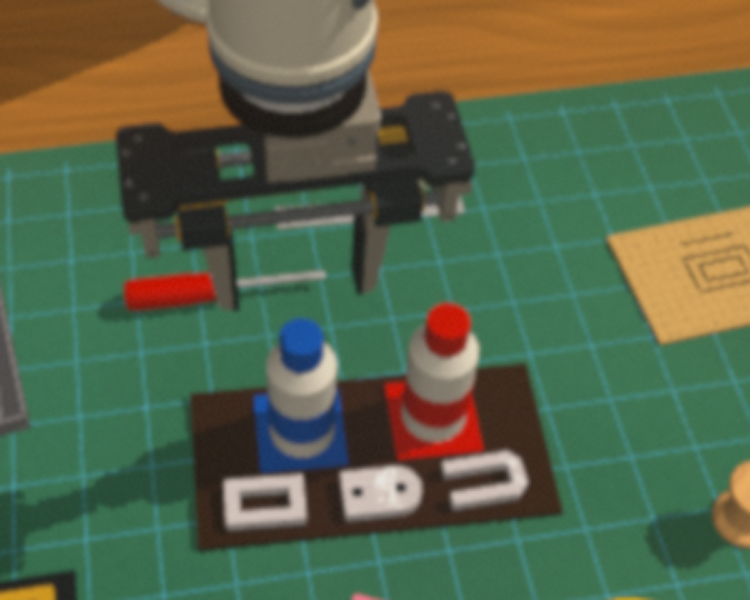

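The fingers at crop (225–370, 290) hang symmetrically in line with the blue bottle (300,390), and everything still stands. Descending to grasp.

{"name": "play_rows", "arguments": {"motion": [0.2,0.012,0.003,-0.12,0,0.2,0,0,-0.12,0,0.2,0,0,-0.12,0,0.2,0,0,-0.12,0,0.2,0,0,-0.12,0,0.2,0,0,-0.013,0,0.5,0,0,0,0,0.55,0,0,0,0], "grip_force": 15}}

```text
clock: 5.05
tcp_pos: [574.2, -40.0, 63.3]
tool_rot: [[1.0, -0.004, 0.002], [-0.004, -1.0, -0.0], [0.002, 0.0, -1.0]]
force: [-0.1, 0.2, 0.3]
width: 55.6
grip_force: 0.0
```

{"name": "play_rows", "arguments": {"motion": [0.6,0,0,0,0,0.6,0,0,0,0,0.6,0,0,0.02,0,0.6,0,0,0.04,0,0.6,0,0,0.08,0,0.6,0,0,0.1,0,0.6,0,0,0.1,0,0.6,0,0,0.06,0]}}

```text
clock: 6.05
tcp_pos: [573.9, -39.8, 143.8]
tool_rot: [[1.0, -0.004, 0.002], [-0.004, -1.0, -0.0], [0.002, 0.0, -1.0]]
force: [0.2, -0.1, -1.9]
width: 47.6
grip_force: 14.9
```

{"name": "play_rows", "arguments": {"motion": [0.6,-0.05,-0.08,0,0,0.6,-0.1,-0.16,0,0,0.6,-0.14,-0.225,0,0,0.6,-0.15,-0.245,0,0,0.6,-0.15,-0.245,0,0,0.6,-0.14,-0.225,0,0,0.6,-0.09,-0.145,0,0,0.6,-0.04,-0.06,0,0]}}

```text
clock: 7.05
tcp_pos: [399.0, -318.1, 141.3]
tool_rot: [[1.0, -0.006, -0.001], [-0.006, -1.0, 0.001], [-0.001, -0.001, -1.0]]
force: [-0.9, 0.8, -2.5]
width: 47.9
grip_force: 14.9
```

```bash
python3 - <<'E'
from h import *
o=[]
for n,(x0,y0,x1,y1) in {"scene":(80,110,280,340),"top":(380,170,540,354)}.items():
    c=imaging.camera(n); o.append(cv2.resize(c["image"][y0:y1,x0:x1,::-1],(400,460),interpolation=cv2.INTER_CUBIC))
cv2.imwrite("pics/b.png",np.hstack(o)); print(robot.observe()["tcp_pos"])
E
```

```text
[ 399.98053915 -317.42181614  141.49962625]
```

View pics/b.png

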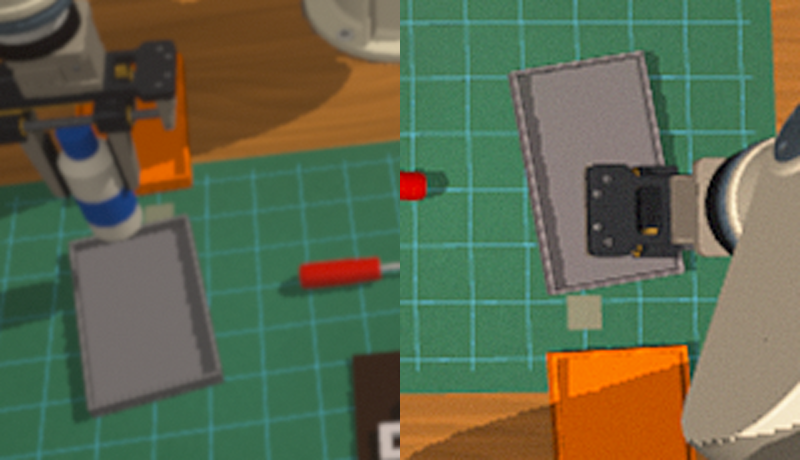

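The bottle hangs upright over the near half of the grey tray. Lowering it.

{"name": "play_rows", "arguments": {"motion": [0.6,0.01,0,-0.08,0,0.6,0,0,-0.1,0,0.6,0,0,-0.1,0,0.6,0,0,-0.06,0,0.6,0,0,-0.04,0,0.6,0,0,-0.025,0,0.6,0,0,0,0,0.6,0,0,0,0]}}

```text
clock: 8.15
tcp_pos: [403.6, -317.0, 61.4]
tool_rot: [[1.0, -0.004, 0.001], [-0.004, -1.0, -0.0], [0.001, 0.0, -1.0]]
force: [-1.3, -0.7, -2.2]
width: 47.8
grip_force: 14.9
```

{"name": "play_rows", "arguments": {"motion": [0.6,0,0,-0.006,0,0.6,0,0,-0.006,0,0.6,0,0,0,0,0.6,0,0,0,0,0.6,0,0,0,0,0.6,0,0,0,0,0.6,0,0,0,0,0.6,0,0,0,0]}}

```text
clock: 9.15
tcp_pos: [403.3, -316.8, 58.6]
tool_rot: [[1.0, -0.004, -0.0], [-0.004, -1.0, 0.0], [-0.0, -0.0, -1.0]]
force: [-1.0, 0.3, -1.8]
width: 48.1
grip_force: 14.9
```

{"name": "play_rows", "arguments": {"motion": [0.6,0,0,-0.005,0,0.6,0,0,0,0,0.42,0,0,0,0,0.3,0,0,0,0,0.2,0,0,0,0,0.2,0,0,0,0,0.2,0,0,0.05,0,0.2,0,0,0.1,0]}}

```text
clock: 10.15
tcp_pos: [402.9, -316.4, 87.9]
tool_rot: [[1.0, -0.004, -0.001], [-0.004, -1.0, 0.001], [-0.001, -0.001, -1.0]]
force: [0.1, -0.8, -0.1]
width: 73.4
grip_force: 0.0
```

{"name": "play_rows", "arguments": {"motion": [0.2,0,0,0.15,0,0.2,0,0,0.2,0,0.2,0,0,0.2,0,0.2,0.1,0.2,0,0,0.2,0.14,0.28,0,0,0.2,0.14,0.28,0,0,0.2,0.14,0.28,0,0,0.2,0.14,0.28,0,0]}}

```text
clock: 11.15
tcp_pos: [536.0, -51.2, 198.5]
tool_rot: [[1.0, -0.004, 0.001], [-0.004, -1.0, -0.0], [0.001, 0.0, -1.0]]
force: [1.0, 0.0, 0.1]
width: 73.3
grip_force: 0.0
```

{"name": "play_rows", "arguments": {"motion": [0.2,0.1,0.28,0,0,0.2,0.1,0.28,0,0,0.2,0,0,-0.1,0,0.2,0,0,-0.15,0,0.2,0,0,-0.15,0,0.2,0,0,-0.15,0,0.2,0,0,-0.13,0,0.2,0,0,0,0]}}

```text
clock: 12.15
tcp_pos: [573.8, 58.7, 60.5]
tool_rot: [[1.0, -0.004, -0.003], [-0.004, -1.0, -0.0], [-0.003, 0.0, -1.0]]
force: [-0.8, 0.2, 0.6]
width: 73.3
grip_force: 0.0
```

{"name": "play_rows", "arguments": {"motion": [0.4,0,0,0,0,0.6,0,0,0,0,0.6,0,0,0,0,0.6,0,0,0,0,0.6,0,0,0.02,0,0.6,0,0,0.06,0,0.6,0,0,0.12,0,0.6,0,0,0.16,0]}}

```text
clock: 13.15
tcp_pos: [574.4, 58.7, 134.1]
tool_rot: [[1.0, -0.004, -0.002], [-0.004, -1.0, -0.0], [-0.002, 0.0, -1.0]]
force: [1.0, -0.5, -1.7]
width: 47.6
grip_force: 14.9
```

{"name": "play_rows", "arguments": {"motion": [0.6,-0.02,-0.1,0,0,0.6,-0.05,-0.22,0,0,0.6,-0.06,-0.28,0,0,0.6,-0.07,-0.3,0,0,0.6,-0.07,-0.3,0,0,0.6,-0.06,-0.28,0,0,0.6,-0.05,-0.22,0,0,0.6,-0.02,-0.1,0,0]}}

```text
clock: 14.15
tcp_pos: [493.0, -303.6, 132.6]
tool_rot: [[1.0, -0.007, -0.002], [-0.007, -1.0, 0.0], [-0.002, -0.0, -1.0]]
force: [-0.1, 0.3, -2.5]
width: 47.9
grip_force: 14.9
```

{"name": "play_rows", "arguments": {"motion": [0.6,0,0,-0.04,0,0.6,0,0,-0.08,0,0.6,0,0,-0.08,0,0.6,0,0,-0.08,0,0.6,0,0,-0.05,0,0.6,0,0,-0.03,0,0.6,0,0,0,0,0.6,0,0,0,0]}}

```text
clock: 15.15
tcp_pos: [495.5, -301.4, 62.0]
tool_rot: [[1.0, -0.004, 0.001], [-0.004, -1.0, -0.0], [0.001, 0.0, -1.0]]
force: [0.3, -0.8, -2.0]
width: 47.9
grip_force: 14.9
```

{"name": "play_rows", "arguments": {"motion": [0.6,0,0,-0.01,0,0.6,0,0,-0.01,0,0.6,0,0,0,0,0.6,0,0,0,0,0.6,0,0,0,0,0.6,0,0,0,0,0.6,0,0,0,0,0.6,0,0,0,0]}}

```text
clock: 16.15
tcp_pos: [495.2, -301.2, 57.6]
tool_rot: [[1.0, -0.004, 0.0], [-0.004, -1.0, -0.0], [0.0, 0.0, -1.0]]
force: [-0.0, -0.3, -1.4]
width: 47.8
grip_force: 14.9
```

{"name": "play_rows", "arguments": {"motion": [0.6,0,0,-0.004,0,0.6,0,0,0,0,0.42,0,0,0,0,0.3,0,0,0,0,0.2,0,0,0,0,0.2,0,0,0,0,0.2,0,0,0.05,0,0.2,0,0,0.1,0]}}

```text
clock: 17.15
tcp_pos: [494.7, -300.9, 87.0]
tool_rot: [[1.0, -0.004, -0.001], [-0.004, -1.0, 0.001], [-0.001, -0.001, -1.0]]
force: [0.3, 0.0, -0.2]
width: 73.8
grip_force: 0.0
```

{"name": "play_rows", "arguments": {"motion": [0.2,0,0,0.15,0,0.2,0,0,0.2,0,0.3,0,0,0.15,0,0.3,0.1,0.2,0,0.34,0.3,0.14,0.24,0,0.34,0.3,0.14,0.24,0,0.34,0.3,0.14,0.24,0,0.34,0.3,0.1,0.2,0,0.34]}}

```text
clock: 18.15
tcp_pos: [620.2, -75.2, 187.6]
tool_rot: [[0.627, 0.779, 0.001], [0.779, -0.627, -0.0], [0.001, 0.001, -1.0]]
force: [1.1, 0.1, 0.2]
width: 64.6
grip_force: 0.0
```

{"name": "play_rows", "arguments": {"motion": [0.3,0.04,0.02,0,0.34,0.3,0,0,0,0.34,0.3,0,0,0,0.34,0.3,0,0,0,0.1,0.3,0,0,0,0,0.3,0,0,0,0,0.3,0,0,0,0,0.3,0,0,0,0]}}

```text
clock: 19.15
tcp_pos: [627.1, -73.2, 186.8]
tool_rot: [[0.099, 0.995, -0.0], [0.995, -0.099, -0.0], [-0.0, -0.0, -1.0]]
force: [0.7, -0.5, -0.9]
width: 64.4
grip_force: 0.0
```

```bash
python3 - <<'E'
from h import *
o=[]
for n,(x0,y0,x1,y1) in {"scene":(80,150,400,400),"top":(240,110,500,310)}.items():
    c=imaging.camera(n); o.append(cv2.resize(c["image"][y0:y1,x0:x1,::-1],(400,312),interpolation=cv2.INTER_CUBIC))
    for r in imaging.cut_out(c,"blank_frame")[:2]: print(n,r["conf"],rect(c,r["pixels"],16))
cv2.imwrite("pics/c.png",np.hstack(o)); s=robot.observe();print(s["tcp_pos"],s["tool_rot"].round(3).tolist())
E
```

```text
scene 0.91 [630.3 -73.6  55.7  38.5  85.4]
scene 0.63 [735.6  -6.5  57.5  37.5  66. ]
top 0.71 [727.6  -3.2  52.6  39.4  67.8]
[627.13250514 -73.13510471 186.76209226] [[0.098, 0.995, -0.0], [0.995, -0.098, 0.0], [0.0, -0.0, -1.0]]
```

View pics/c.png

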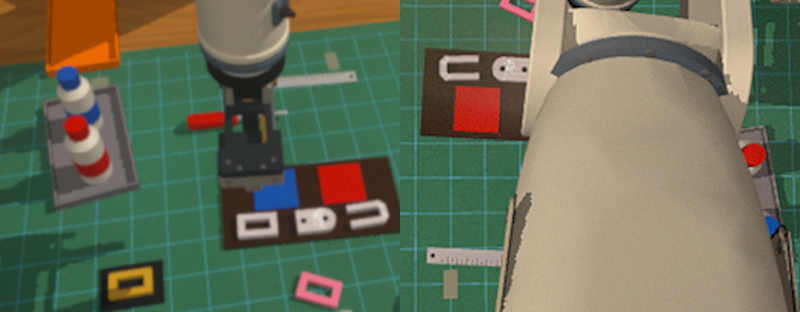

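Both bottles stand in the grey tray. The front finger would overlap the blue coaster by a few mm, so I grip 12 mm towards the frame's -y end.

{"name": "play_rows", "arguments": {"motion": [0.4,-0.005,-0.06,-0.1,0.03,0.4,0,0,-0.15,0,0.4,0,0,-0.15,0,0.4,0,0,-0.15,0,0.4,0,0,-0.15,0,0.4,0,0,-0.1,0,0.4,0,0,-0.02,0,0.4,0,0,0,0]}}

```text
clock: 20.35
tcp_pos: [626.4, -85.3, 23.0]
tool_rot: [[0.082, 0.997, 0.0], [0.997, -0.082, -0.0], [-0.0, 0.0, -1.0]]
force: [1.1, 0.5, 0.3]
width: 55.4
grip_force: 0.0
```

```bash
python3 - <<'E'
from h import *
c=imaging.camera("scene"); cv2.imwrite("pics/d.png",cv2.resize(c["image"][240:380,220:420,::-1],None,fx=4,fy=4,interpolation=cv2.INTER_CUBIC))
s=robot.observe();print(s["tcp_pos"],s["tool_rot"].round(3).tolist())
E
```

```text
[626.79744066 -85.32083015  23.4993679 ] [[0.082, 0.997, 0.001], [0.997, -0.082, -0.0], [-0.0, 0.001, -1.0]]
```

View pics/d.png

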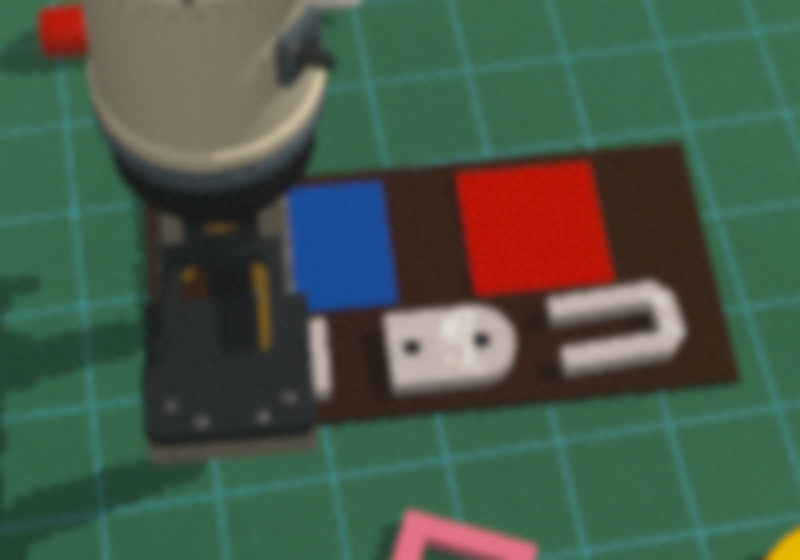

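The gripper straddles the frame and the +y end of the frame shows at crop (320,360). The other two blanks are untouched. Lowering and closing.

{"name": "play_rows", "arguments": {"motion": [0.4,0,0,-0.04,0,0.4,0,0,-0.025,0,0.4,0,0,0,0,0.4,0,0,0,0,0.6,0,0,0,0,0.75,0,0,0,0,0.75,0,0,0,0,0.75,0,0,0,0], "grip_force": 12}}

```text
clock: 21.4
tcp_pos: [626.2, -85.1, 9.9]
tool_rot: [[0.082, 0.997, 0.0], [0.997, -0.082, -0.0], [0.0, 0.0, -1.0]]
force: [0.2, -0.3, 0.4]
width: 33.8
grip_force: 12.0
```

{"name": "play_rows", "arguments": {"motion": [0.75,0,0,0.05,0,0.75,0,0,0.15,0,0.75,0,0,0.2,0,0.75,-0.04,0.1,0.05,0,0.75,-0.08,0.2,0,0,0.75,-0.09,0.25,0,0,0.75,-0.09,0.25,0,0,0.75,-0.09,0.25,0,0]}}

```text
clock: 22.4
tcp_pos: [546.1, 126.9, 99.2]
tool_rot: [[0.082, 0.997, -0.001], [0.997, -0.082, -0.0], [-0.0, -0.001, -1.0]]
force: [0.5, 0.6, -0.1]
width: 33.9
grip_force: 12.0
```

{"name": "play_rows", "arguments": {"motion": [0.75,-0.09,0.25,0,0.08,0.75,-0.09,0.25,0,0.08,0.75,-0.09,0.25,0,0.08,0.75,-0.08,0.2,0,0.083,0.75,0,0,0,0,0.75,0,0,-0.15,0,0.75,0,0,-0.1,0,0.75,0,0,0,0]}}

```text
clock: 23.4
tcp_pos: [476.5, 313.3, 48.1]
tool_rot: [[-0.086, 0.996, -0.003], [0.996, 0.086, -0.002], [-0.002, -0.004, -1.0]]
force: [-1.0, 0.1, 0.2]
width: 33.3
grip_force: 12.0
```

{"name": "play_rows", "arguments": {"motion": [0.75,0.007,0.01,-0.08,0,0.75,0,0,-0.06,0,0.75,0,0,0,0,0.75,0,0,0,0,0.75,0,0,0,0,0.75,0,0,0,0,0.75,0,0,0,0,0.75,0,0,0,0]}}

```text
clock: 24.4
tcp_pos: [479.6, 316.9, 21.9]
tool_rot: [[-0.086, 0.996, 0.0], [0.996, 0.086, 0.0], [0.0, 0.0, -1.0]]
force: [0.8, 0.7, 0.3]
width: 33.7
grip_force: 12.0
```

```bash
python3 - <<'E'
from h import *
s=robot.observe();print(s["tcp_pos"],s["tool_rot"].round(3).tolist(),s["width"])
c=imaging.camera("scene"); cv2.imwrite("pics/e.png",cv2.resize(c["image"][180:290,400:540,::-1],None,fx=5,fy=5,interpolation=cv2.INTER_CUBIC))
E
```

```text
[479.57598869 316.88052073  21.8700449 ] [[-0.086, 0.996, 0.0], [0.996, 0.086, 0.0], [0.0, 0.0, -1.0]] 33.69082360640327
```

View pics/e.png

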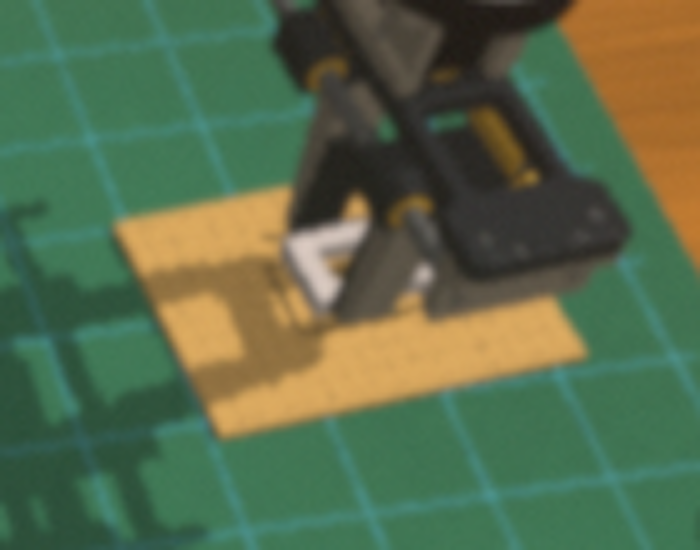

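The frame is held level about 14 mm above the outline, with its -y end at crop (290–340, 240–310). Correcting by 1–2 mm and lowering.

{"name": "play_rows", "arguments": {"motion": [0.75,-0.008,-0.006,-0.04,0,0.75,0,0,-0.02,0,0.75,0,0,0,0,0.75,0,0,-0.005,0,0.75,0,0,0,0,0.75,0,0,0,0,0.75,0,0,0,0,0.75,0,0,0,0]}}

```text
clock: 25.45
tcp_pos: [478.0, 315.7, 8.9]
tool_rot: [[-0.086, 0.996, 0.0], [0.996, 0.086, 0.0], [0.0, 0.0, -1.0]]
force: [0.1, 0.7, 0.5]
width: 34.2
grip_force: 12.0
```

{"name": "play_rows", "arguments": {"motion": [0.75,0,0,-0.005,0,0.75,0,0,0,0,0.75,0,0,0,0,0.58,0,0,0,0,0.5,0,0,0,0,0.5,0,0,0,0,0.5,0,0,0.02,0,0.45,0,0,0.06,0]}}

```text
clock: 26.45
tcp_pos: [477.6, 315.4, 23.9]
tool_rot: [[-0.086, 0.996, -0.001], [0.996, 0.086, -0.001], [-0.001, -0.001, -1.0]]
force: [-0.9, 0.4, -0.0]
width: 50.3
grip_force: 0.0
```

{"name": "play_rows", "arguments": {"motion": [0.4,0,0,0.15,0,0.4,0,0,0.25,0,0.3,0,0,0.3,0,0.2,0,-0.25,0.1,-0.34,0.2,0,-0.3,0,-0.34,0.2,0,-0.3,0,-0.34,0.2,0,-0.3,0,-0.34,0.2,0,-0.3,0,-0.34]}}

```text
clock: 27.45
tcp_pos: [477.9, 23.9, 184.9]
tool_rot: [[0.724, 0.69, 0.002], [0.69, -0.724, 0.0], [0.001, 0.001, -1.0]]
force: [0.6, -0.1, -0.4]
width: 73.5
grip_force: 0.0
```

```bash
python3 - <<'E'
from h import *
s=robot.observe();print(s["tcp_pos"])
for n,(x0,y0,x1,y1) in {"top":(120,190,215,262),"scene":(415,200,525,275)}.items():
    c=imaging.camera(n); cv2.imwrite(f"pics/f_{n}.png",cv2.resize(c["image"][y0:y1,x0:x1,::-1],None,fx=6,fy=6,interpolation=cv2.INTER_CUBIC))
    for k,z in [("drawing",4),("blank_frame",14),("coaster_red",9),("coaster_blue",9),("bottle_red",0),("bottle_blue",0)]:
        for r in imaging.cut_out(c,k)[:2]: print(n,k,round(r["conf"],2),np.round(r["bbox"]),rect(c,r["pixels"],z))
    # drawn target box at (477,327.4) 95deg, top face height
    R=np.array([[np.cos(np.radians(95)),-np.sin(np.radians(95))],[np.sin(np.radians(95)),np.cos(np.radians(95))]])
    print("target px",[((pix(c,[*(np.array([477,327.4])+R@v),14])-[x0,y0])*6).round().tolist() for v in [(28,17),(28,-17),(-28,-17),(-28,17)]])
a=cv2.imread("pics/f_top.png");b=cv2.imread("pics/f_scene.png")
w=400;cv2.imwrite("pics/f.png",np.hstack([cv2.resize(a,(w,w*a.shape[0]//a.shape[1])),cv2.resize(b,(w,w*a.shape[0]//a.shape[1]))]))
E
```

```text
[477.88499239  23.89290266 184.89855024]
top drawing 0.69 [129. 201. 207. 254.] [476.  326.9 160.1 111.7 -85.1]
top blank_frame 0.72 [154. 215. 181. 230.] [477.2 325.3  58.7  35.1 -84.5]
top coaster_red 0.25 [442. 199. 477. 227.] [ 501.1 -316.7   84.1   51.4  -72. ]
top bottle_red 0.62 [444. 198. 478. 226.] [ 502.3 -321.5   86.8   52.3  -69.9]
top bottle_blue 0.96 [453. 246. 487. 266.] [ 405.2 -336.1   81.7   51.4   89.5]
target px [[202.0, 262.0], [196.0, 169.0], [352.0, 154.0], [359.0, 248.0]]
scene drawing 0.78 [423. 209. 512. 266.] [477.5 326.1 160.7 112.4 -84.9]
scene blank_frame 0.78 [455. 230. 486. 249.] [481.1 324.5  61.3  39.8 -82.3]
scene blank_frame 0.61 [318. 369. 353. 398.] [734.1  -6.1  55.9  37.1  64.4]
scene coaster_red 0.58 [332. 282. 374. 313.] [578.7  59.8  65.9  64.1  -3.1]
scene coaster_blue 0.97 [282. 286. 316. 319.] [572.4 -39.9  67.4  62.7  -3.8]
scene coaster_blue 0.74 [115. 218. 191. 320.] [ 444.5 -312.9  212.5  123.     9. ]
scene bottle_red 0.57 [130. 243. 174. 301.] [ 449.2 -319.4  138.4   50.9   21.4]
scene bottle_blue 0.54 [282. 287. 318. 321.] [569.5 -38.3  67.9  66.3  -3.2]
target px [[383.0, 150.0], [428.0, 227.0], [277.0, 259.0], [234.0, 181.0]]
```

View pics/f.png

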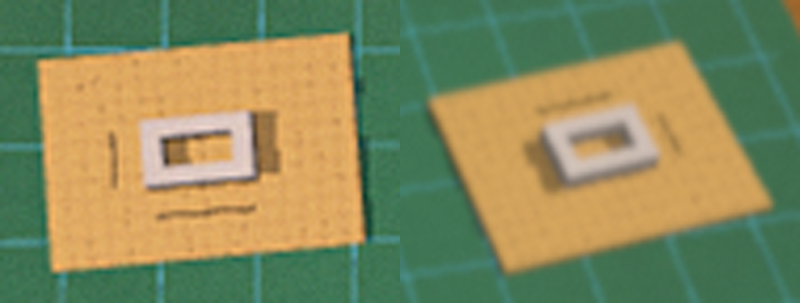

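The frame lies flat on the paper, covering the inked outline, between the two note lines. I'll quantify the fit by matching a rendered model in both views.

```bash
cat > fit.py <<'E'
from h import *
from scipy.optimize import minimize
def poly(c,box,roi,S=8,inner=None):
    x0,y0,x1,y1=roi; m=np.zeros(((y1-y0)*S,(x1-x0)*S),np.uint8)
    q=np.array([(pix(c,p)+0.5-[x0,y0])*S for p in box])
    cv2.fillConvexPoly(m,cv2.convexHull(q.astype(np.int32)),255)
    return cv2.resize(m,(x1-x0,y1-y0),interpolation=cv2.INTER_AREA)/255.
def fit(views,size,zs,x0):
    def box(p):
        a=np.radians(p[2]);R=np.array([[np.cos(a),-np.sin(a)],[np.sin(a),np.cos(a)]])
        return [[*(np.array(p[:2])+R@(np.array(s)*np.array(size)/2)),z] for s in [(1,1),(1,-1),(-1,-1),(-1,1)] for z in zs]
    f=lambda p:sum(((cv2.GaussianBlur(poly(c,box(p),roi),(0,0),.7)-t)**2).sum() for c,roi,t in views)
    r=minimize(f,x0,method="Nelder-Mead",options=dict(initial_simplex=[x0,[x0[0]+4,x0[1],x0[2]],[x0[0],x0[1]+4,x0[2]],[x0[0],x0[1],x0[2]+5]]))
    return r.x.round(2),round(r.fun,1)
E
python3 - <<'E'
from fit import *
R={"top":(120,190,215,262),"scene":(415,200,525,275)}
for n in R:
    c=imaging.camera(n); roi=R[n]; x0,y0,x1,y1=roi
    hsv=cv2.cvtColor(c["image"],cv2.COLOR_RGB2HSV)[y0:y1,x0:x1].astype(int)
    fr=((hsv[...,1]<95)&(hsv[...,2]>90)).astype(np.uint8)
    N,l,s,_=cv2.connectedComponentsWithStats(fr); i=1+np.argmax(s[1:,4]); fr=(l==i).astype(np.uint8)
    k=cv2.findContours(fr,0,1)[0]; cv2.drawContours(fr,k,-1,1,-1)
    pa=((hsv[...,0]<28)).astype(np.uint8)|fr
    N,l,s,_=cv2.connectedComponentsWithStats(pa); pa=(l==1+np.argmax(s[1:,4])).astype(np.uint8)
    k=cv2.findContours(pa,0,1)[0]; pa=pa*0;cv2.drawContours(pa,[max(k,key=cv2.contourArea)],-1,1,-1)
    print(n,"frame",fr.sum(),fit([(c,roi,fr.astype(float))],(56,34),(4,14),[477,326,95.]),"paper",pa.sum(),fit([(c,roi,pa.astype(float))],(160,110),(4,),[477,327,95.]))
E
```

```text
top frame 449 (array([476.59, 327.97,  95.3 ]), np.float64(15.5)) paper 3780 (array([476.11, 327.82,  94.92]), np.float64(49.1))
scene frame 464 (array([476.68, 327.1 ,  94.97]), np.float64(15.4)) paper 3445 (array([478.19, 326.38,  95.33]), np.float64(70.1))
```

The frame matches the outline within about 1 mm and 0.5°. Now I return the bottles, starting with the red one.

{"name": "play_rows", "arguments": {"motion": [0.2,0.01,-0.2,0,-0.34,0.2,0.015,-0.25,0,-0.34,0.2,0.015,-0.3,0,-0.34,0.2,0.015,-0.3,0,-0.34,0.2,0.015,-0.3,0,-0.09,0.2,0.01,-0.2,0,0,0.2,0,-0.07,0,0,0.2,0,0,0,0]}}

```text
clock: 29.25
tcp_pos: [493.7, -298.3, 183.4]
tool_rot: [[1.0, 0.007, -0.001], [0.007, -1.0, 0.001], [-0.001, -0.001, -1.0]]
force: [0.3, 0.2, 0.2]
width: 73.5
grip_force: 0.0
```

```bash
python3 - <<'E'
from fit import *
s=robot.observe();print(s["tcp_pos"],s["tool_rot"].round(3).tolist())
R={"top":(250,135,380,205),"scene":(250,270,410,350)}
V={"red":[],"blue":[]}
for n in R:
    c=imaging.camera(n); roi=R[n]; x0,y0,x1,y1=roi
    hsv=cv2.cvtColor(c["image"],cv2.COLOR_RGB2HSV)[y0:y1,x0:x1].astype(int)
    for nm,m in {"red":((hsv[...,0]<9)|(hsv[...,0]>172))&(hsv[...,1]>150)&(hsv[...,2]>90),"blue":(abs(hsv[...,0]-112)<12)&(hsv[...,1]>120)&(hsv[...,2]>60)}.items():
        N,l,st,_=cv2.connectedComponentsWithStats(m.astype(np.uint8)); m=(l==1+np.argmax(st[1:,4])).astype(float)
        v=(c,roi,m); V[nm].append(v); g=[577,60,-3.] if nm=="red" else [572,-40,-3.]
        print(n,nm,m.sum(),fit([v],(64,64),(9,),g))
for nm in V: print(nm,fit(V[nm],(64,64),(9,),[577,60,-3.] if nm=="red" else [572,-40,-3.]))
E
```

```text
[ 493.65274794 -298.29399562  183.44117721] [[1.0, 0.007, -0.001], [0.007, -1.0, 0.001], [-0.001, -0.001, -1.0]]
top red 885.0 (array([576.03,  61.03,  -3.16]), np.float64(32.3))
top blue 832.0 (array([570.27, -39.47,  -3.5 ]), np.float64(20.5))
scene red 1153.0 (array([577.83,  60.27,  -3.03]), np.float64(74.9))
scene blue 1129.0 (array([572.88, -40.1 ,  -3.31]), np.float64(41.7))
red (array([576.7 ,  60.44,  -2.72]), np.float64(117.9))
blue (array([571.32, -39.9 ,  -3.16]), np.float64(83.3))
```

{"name": "play_rows", "arguments": {"motion": [0.2,0.005,-0.013,-0.1,0,0.2,0,0,-0.15,0,0.2,0,0,-0.15,0,0.2,0,0,-0.13,0,0.2,0,0,-0.08,0,0.2,0,0,-0.02,0,0.2,0,0,0,0,0.3,0,0,0,0], "grip_force": 15}}

```text
clock: 30.35
tcp_pos: [495.6, -301.2, 58.7]
tool_rot: [[1.0, 0.008, 0.001], [0.008, -1.0, -0.001], [0.001, 0.001, -1.0]]
force: [1.4, -0.6, 0.0]
width: 65.4
grip_force: 0.0
```

{"name": "play_rows", "arguments": {"motion": [0.5,0,0,0,0,0.6,0,0,0,0,0.6,0,0,0,0,0.6,0,0,0,0,0.6,0,0,0,0,0.6,0,0,0,0,0.6,0,0,0,0,0.6,0,0,0,0]}}

```text
clock: 31.35
tcp_pos: [495.2, -301.0, 58.1]
tool_rot: [[1.0, 0.008, 0.0], [0.008, -1.0, -0.0], [0.0, 0.0, -1.0]]
force: [-0.6, 0.1, 5.0]
width: 47.7
grip_force: 15.0
```

{"name": "play_rows", "arguments": {"motion": [0.6,0,0,0.03,0,0.6,0,0,0.08,0,0.6,0,0,0.12,0,0.6,0,0,0.1,0,0.6,0.02,0.1,0.05,0,0.6,0.05,0.22,0,0,0.6,0.06,0.28,0,0,0.6,0.07,0.3,0,0]}}

```text
clock: 32.35
tcp_pos: [534.7, -118.6, 134.0]
tool_rot: [[1.0, 0.007, -0.0], [0.007, -1.0, 0.0], [-0.0, -0.0, -1.0]]
force: [0.9, -0.4, -1.7]
width: 48.0
grip_force: 14.9
```

{"name": "play_rows", "arguments": {"motion": [0.6,0.07,0.3,0,0,0.6,0.06,0.28,0,0,0.6,0.05,0.22,0,0,0.6,0.016,0.108,0,0,0.6,0,0,-0.05,0,0.6,0,0,-0.1,0,0.6,0,0,-0.1,0,0.6,0,0,0,0]}}

```text
clock: 33.35
tcp_pos: [572.1, 59.2, 82.0]
tool_rot: [[1.0, 0.007, -0.004], [0.007, -1.0, -0.001], [-0.004, 0.001, -1.0]]
force: [0.6, 0.2, -0.6]
width: 47.8
grip_force: 14.9
```

{"name": "play_rows", "arguments": {"motion": [0.6,0,0.003,-0.05,0,0.6,0,0,-0.02,0,0.6,0,0,0,0,0.6,0,0,0,0,0.6,0,0,0,0,0.6,0,0,0,0,0.6,0,0,0,0,0.6,0,0,0,0]}}

```text
clock: 34.35
tcp_pos: [574.2, 61.3, 69.8]
tool_rot: [[1.0, 0.008, 0.0], [0.008, -1.0, 0.0], [0.0, -0.0, -1.0]]
force: [-0.2, 0.2, -1.5]
width: 47.5
grip_force: 14.9
```

```bash
cat > bot.py <<'E'
from fit import *
def caps(guess,z,col):
    # cap colour centroid vs. cylinder cap model (30 mm dia, z+100..z+125)
    V=[]
    for n in ["scene","top"]:
        c=imaging.camera(n); u=pix(c,[*guess,z+112]).round().astype(int); roi=(u[0]-16,u[1]-16,u[0]+16,u[1]+16); x0,y0,x1,y1=roi
        hsv=cv2.cvtColor(c["image"],cv2.COLOR_RGB2HSV)[y0:y1,x0:x1].astype(int)
        m=(((hsv[...,0]<9)|(hsv[...,0]>172)) if col=="red" else abs(hsv[...,0]-112)<12)&(hsv[...,1]>120)&(hsv[...,2]>60)
        N,l,st,ce=cv2.connectedComponentsWithStats(m.astype(np.uint8)); i=1+np.argmin(np.hypot(*(ce[1:]-16).T)+200*(st[1:,4]<60)); V.append((c,roi,(l==i).astype(float)))
    a=np.arange(0,2*np.pi,.3)
    box=lambda p:[[p[0]+15*np.cos(t),p[1]+15*np.sin(t),z+h] for t in a for h in (100,125)]
    for vs,n in [(V[:1],"scene"),(V[1:],"top"),(V,"both")]:
        f=lambda p:sum(((poly(c,box(p),roi)-t)**2).sum() for c,roi,t in vs)
        r=minimize(f,guess,method="Nelder-Mead",options=dict(initial_simplex=[guess,[guess[0]+5,guess[1]],[guess[0],guess[1]+5]]))
        print(n,[int(v[2].sum()) for v in vs],r.x.round(1),round(r.fun,1))
E
python3 - <<'E'
from bot import *
s=robot.observe();print(s["tcp_pos"],s["tool_rot"].round(3).tolist())
c=imaging.camera("scene"); cv2.imwrite("pics/g.png",cv2.resize(c["image"][200:350,220:420,::-1],None,fx=4,fy=4,interpolation=cv2.INTER_CUBIC))
E
```

```text
[574.15768057  61.27899275  69.82072637] [[1.0, 0.008, 0.0], [0.008, -1.0, 0.0], [0.0, -0.0, -1.0]]
```

View pics/g.png

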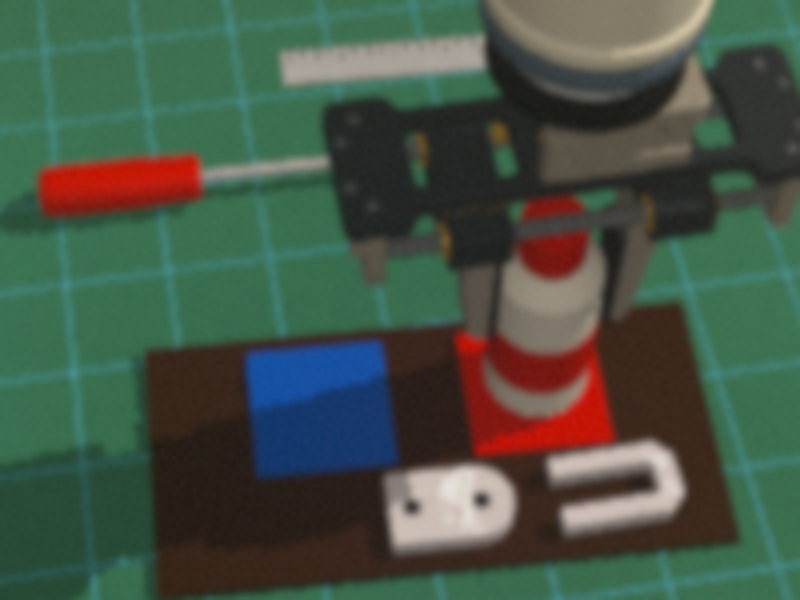

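The red bottle hangs upright just above the red coaster, its foot at crop (538,395) and centred on it. Lowering it.

{"name": "play_rows", "arguments": {"motion": [0.6,0,-0.003,-0.015,0,0.6,0,0,-0.012,0,0.6,0,0,0,0,0.6,0,0,0,0,0.6,0,0,0,0,0.6,0,0,-0.003,0,0.6,0,0,0,0,0.6,0,0,0,0]}}

```text
clock: 35.4
tcp_pos: [574.2, 60.7, 63.8]
tool_rot: [[1.0, 0.008, 0.0], [0.008, -1.0, 0.0], [0.0, -0.0, -1.0]]
force: [-0.3, -0.2, -2.5]
width: 48.0
grip_force: 14.9
```

Still carrying the weight, so a little lower, then release and go to the blue bottle.

{"name": "play_rows", "arguments": {"motion": [0.6,0,0,-0.004,0,0.6,0,0,0,0,0.6,0,0,0,0,0.42,0,0,0,0,0.3,0,0,0,0,0.2,0,0,0,0,0.2,0,0,0,0,0.2,0,0,0.05,0]}}

```text
clock: 36.4
tcp_pos: [573.5, 60.6, 72.7]
tool_rot: [[1.0, 0.008, -0.002], [0.008, -1.0, -0.0], [-0.002, 0.0, -1.0]]
force: [-0.2, 0.2, 0.3]
width: 73.3
grip_force: 0.0
```

{"name": "play_rows", "arguments": {"motion": [0.2,0,0,0.12,0,0.2,0,0,0.2,0,0.2,0,0,0.24,0,0.2,-0.1,-0.22,0,0,0.2,-0.14,-0.3,0,0,0.2,-0.13,-0.29,0,0,0.2,-0.13,-0.29,0,0,0.2,-0.13,-0.29,0,0]}}

```text
clock: 37.4
tcp_pos: [450.2, -212.8, 185.9]
tool_rot: [[1.0, 0.008, 0.001], [0.008, -1.0, -0.001], [0.001, 0.001, -1.0]]
force: [1.2, -0.2, -0.3]
width: 73.3
grip_force: 0.0
```

{"name": "play_rows", "arguments": {"motion": [0.2,-0.13,-0.29,0,0,0.2,-0.1,-0.2,0,0,0.2,0,0,0,0,0.2,0,0,0,0,0.2,0,0,0,0,0.2,0,0,0,0,0.2,0,0,0,0,0.2,0,0,0,0]}}

```text
clock: 38.4
tcp_pos: [405.7, -307.8, 185.0]
tool_rot: [[1.0, 0.009, -0.0], [0.009, -1.0, 0.0], [0.0, -0.0, -1.0]]
force: [-0.5, 0.2, -0.0]
width: 73.5
grip_force: 0.0
```

```bash
python3 - <<'E'
from bot import *
print(robot.observe()["tcp_pos"]); caps([576.,60.],9,"red")
import pickle
# calibrate against the start pictures (bottle at coaster centre)
E
```

```text
[ 405.6587893  -307.79704914  184.99071114]
scene [311] [573.9  60.8] 34.7
top [196] [573.6  61. ] 17.1
both [311, 196] [573.6  60.9] 51.7
```

```bash
python3 - <<'E'
import bot,pickle
class I: camera=staticmethod(lambda n: pickle.load(open(n+"1.pkl","rb")))
bot.imaging=I
bot.caps([576.,60.],9,"red"); bot.caps([572.,-40.],9,"blue")
E
```

```text
scene [310] [575.9  60.3] 35.5
top [191] [575.3  60.8] 22.1
both [310, 191] [575.6  60.6] 58.9
scene [291] [572.2 -38.2] 58.3
top [177] [571.3 -38.1] 33.1
both [291, 177] [572.2 -38. ] 93.1
```

{"name": "play_rows", "arguments": {"motion": [0.2,-0.012,-0.043,-0.1,0,0.2,0,0,-0.15,0,0.2,0,0,-0.15,0,0.2,0,0,-0.13,0,0.2,0,0,-0.08,0,0.2,0,0,-0.02,0,0.2,0,0,0,0,0.3,0,0,0,0]}}

```text
clock: 39.5
tcp_pos: [403.6, -317.1, 59.8]
tool_rot: [[1.0, 0.008, 0.001], [0.008, -1.0, -0.001], [0.001, 0.001, -1.0]]
force: [-0.2, 0.4, 0.1]
width: 65.6
grip_force: 0.0
```

{"name": "play_rows", "arguments": {"motion": [0.5,0,0,0,0,0.6,0,0,0,0,0.6,0,0,0,0,0.6,0,0,0,0,0.6,0,0,0,0,0.6,0,0,0,0,0.6,0,0,0,0,0.6,0,0,0,0]}}

```text
clock: 40.5
tcp_pos: [403.3, -316.8, 59.3]
tool_rot: [[1.0, 0.008, 0.0], [0.008, -1.0, -0.0], [0.0, 0.0, -1.0]]
force: [0.2, 0.6, 5.1]
width: 47.9
grip_force: 15.0
```

{"name": "play_rows", "arguments": {"motion": [0.6,0,0,0.03,0,0.6,0,0,0.08,0,0.6,0,0,0.12,0,0.6,0,0,0.1,0,0.6,0.05,0.08,0.05,0,0.6,0.1,0.16,0,0,0.6,0.14,0.225,0,0,0.6,0.15,0.245,0,0]}}

```text
clock: 41.5
tcp_pos: [491.8, -172.7, 135.4]
tool_rot: [[1.0, 0.007, 0.0], [0.007, -1.0, 0.0], [0.0, -0.0, -1.0]]
force: [0.2, -1.7, -2.3]
width: 47.5
grip_force: 14.9
```

{"name": "play_rows", "arguments": {"motion": [0.6,0.15,0.245,0,0,0.6,0.13,0.225,0,0,0.6,0.09,0.145,0,0,0.6,0.04,0.06,0,0,0.6,0,0,-0.05,0,0.6,0,0,-0.1,0,0.6,0,0,-0.1,0,0.6,0,0,0,0]}}

```text
clock: 42.5
tcp_pos: [570.7, -40.7, 83.1]
tool_rot: [[1.0, 0.007, -0.004], [0.007, -1.0, 0.0], [-0.004, -0.0, -1.0]]
force: [0.2, -0.2, -1.6]
width: 48.0
grip_force: 14.9
```

{"name": "play_rows", "arguments": {"motion": [0.6,0,0,-0.05,0,0.6,0,0,0,0,0.6,0,0,0,0,0.6,0,0,0,0,0.6,0,0,0,0,0.6,0,0,0,0,0.6,0,0,0,0,0.6,0,0,0,0]}}

```text
clock: 43.5
tcp_pos: [573.1, -39.7, 75.0]
tool_rot: [[1.0, 0.008, 0.0], [0.008, -1.0, 0.0], [0.0, -0.0, -1.0]]
force: [0.1, 0.4, -2.4]
width: 48.0
grip_force: 14.9
```

{"name": "play_rows", "arguments": {"motion": [0.6,0,0,-0.025,0,0.6,0,0,-0.02,0,0.6,0,0,-0.006,0,0.6,0,0,0,0,0.6,0,0,0,0,0.6,0,0,0,0,0.6,0,0,0,0,0.6,0,0,0,0]}}

```text
clock: 44.5
tcp_pos: [573.0, -39.7, 64.8]
tool_rot: [[1.0, 0.008, -0.0], [0.008, -1.0, 0.0], [-0.0, -0.0, -1.0]]
force: [0.3, -0.9, -2.8]
width: 47.9
grip_force: 14.9
```

{"name": "play_rows", "arguments": {"motion": [0.6,0,0,-0.004,0,0.6,0,0,0,0,0.6,0,0,0,0,0.42,0,0,0,0,0.3,0,0,0,0,0.2,0,0,0,0,0.2,0,0,0,0,0.2,0,0,0.05,0]}}

```text
clock: 45.5
tcp_pos: [572.4, -39.7, 73.7]
tool_rot: [[1.0, 0.008, -0.002], [0.008, -1.0, 0.0], [-0.002, -0.0, -1.0]]
force: [-0.1, -1.3, 0.2]
width: 73.6
grip_force: 0.0
```

{"name": "play_rows", "arguments": {"motion": [0.2,0,0,0.12,0,0.2,0,0,0.2,0,0.2,0,0,0.24,0,0.2,-0.15,-0.15,0,0,0.2,-0.2,-0.2,0,0,0.2,-0.2,-0.2,0,0,0.2,-0.2,-0.2,0,0,0.2,-0.1,-0.1,0,0]}}

```text
clock: 46.5
tcp_pos: [401.2, -211.1, 186.7]
tool_rot: [[1.0, 0.007, 0.0], [0.007, -1.0, -0.001], [0.0, 0.001, -1.0]]
force: [1.0, -0.1, 0.7]
width: 73.1
grip_force: 0.0
```

```bash
python3 - <<'E'
from bot import *
print(robot.observe()["tcp_pos"]); caps([574.,60.],9,"red"); caps([572.,-40.],9,"blue")
o=[]
for n,(x0,y0,x1,y1) in {"scene":(230,230,420,350),"top":(230,130,420,250)}.items():
    c=imaging.camera(n); o.append(cv2.resize(c["image"][y0:y1,x0:x1,::-1],(400,253),interpolation=cv2.INTER_CUBIC))
cv2.imwrite("pics/k.png",np.hstack(o))
E
```

```text
[ 401.21709782 -211.0770493   186.74058819]
scene [310] [573.7  60.8] 35.6
top [194] [573.3  60.8] 19.1
both [310, 194] [573.8  60.8] 54.9
scene [296] [570.1 -39.2] 54.5
top [171] [571.  -38.6] 39.6
both [296, 171] [571.5 -39.3] 94.5
```

View pics/k.png

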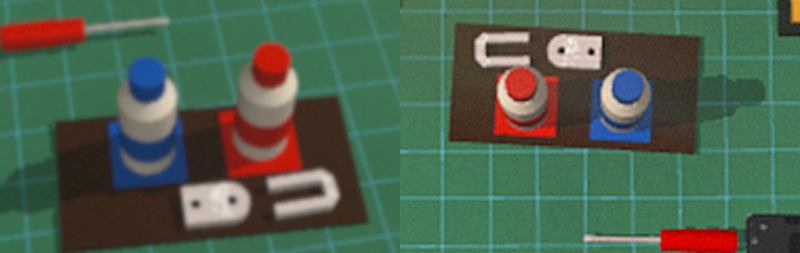

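Both bottles stand upright on their own coasters (blue within about 1 mm of the middle, red within about 3 mm). The two other blanks are in place and the arm is clear. Handing in.

```bash
python3 -c "
from plant import robot
print(robot.job_done())"
```

```text
the job is handed in; nothing more can be done
None
```

The job is handed in, with no verdict shown: the aluminium frame lies on its inked outline (within about 2 mm), and both bottles, cleared into the grey tray first, are back upright on their own coasters (blue about 1 mm off centre, red about 3 mm); the other two blanks look unmoved in the last pictures.

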